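Fold the wide bookrest flat on the mahjong table

ROBOT

A 7-joint arm with a two-finger parallel gripper is mounted at the origin on the work surface. World frame = base frame: x ahead of the robot, y to its left, z up, the work surface at z = 0. Lengths are in m, angles in rad, forces in N, time in s.
With the tool pointing down it reaches from about 0.4 to 0.85 m from the base axis. Payload 4.5 kg.
Tool frame: the origin (TCP) lies midway between the tips of the shut fingers; the grasp point (between the pads) lies 19 mm behind it; z points along the fingers, y is the line along which they close (so a half turn about z gives the same grasp; the last joint's range is limited). The gripper opens to 88 mm and grips with 3 to 60 N. Pads are 18 mm wide; open, the fingers measure 123 mm over their backs; the gripper's body (75 mm by 187 mm) begins 45 mm behind the grasp point.
Start: joints at [1.363, 0.689, -0.195, 1.565, 0.157, 0.902, -0.215], TCP at [0.15, -0.607, 0.239] pointing down, gripper open.
Joint ranges: [-3.01, 3.01], [-0.46, 2.08], [-1.47, 1.51], [0.13, 2.56], [-1, 4.14], [0.04, 2.09], [-2.66, 2.66]. Speed limits (rad/s): [2.57, 2.57, 3.14, 3.14, 3.14, 3.14, 3.14].

INTERFACE

Orientations are given as a unit quaternion [x, y, z, w].
In Python, from station import sense, snapshot, finish_job gives the robot as it stands. The module is installed in compiled form; this text tells all that it offers.
- The arm moves only by the tool drive_tool, never from a script. Its argument "commands" is a list of rows, each an object with "xyz": the shift along the world's x, y, z scaled (see below), a list of three; "turn": the turn about the world's z scaled (see below). In form: [{"xyz": [dx, dy, dz], "turn": turn}, ...]. A call has 1 to 5 rows; each row is the pose to reach, as a shift and turn from the pose commanded when the call began; what a row does not reach only later rows make up. The controller multiplies each number of a shift by 0.08 m and each number of a turn by 45 degrees. A row lasts 1/10 s, in which the tool goes at most 50 mm and 8.59 degrees, less where a joint would pass 70% of its speed; a pose out of reach is approached as far as the arm can. A call with a number of a shift or a turn outside -1 to 1 is refused whole. A call with a gripper value outside its range is refused whole. "claw" is the finger opening in mm, from 0 to 88.1, set as the call begins (left out, the last holds). The fingers move at their own pace and stop on an object; "force" is the grip in N (left out, the last holds). Time passes only in rows, so rows that repeat a pose let the fingers close. It gives the time, the measured TCP pose, the force, the opening and the grip force at its end, in the units of the state.
- sense(): the state, without advancing time (a new reading comes with each control period).
- snapshot(name): name is "side" or "top" or "wrist"; returns a dict with "img" (480x640x3 uint8, blue, green, red), "fx", "fy", "cx", "cy" (pixels), "view" (4x4, takes a point from world to camera coordinates); the wrist camera has in their place "tool_from_camera" (4x4, takes a point from camera to tool coordinates, whose origin is the TCP and whose axes are the flange's). Camera axes: x right, y down, z forward; pixel columns grow to the right and rows downward; lengths in m; the calibration is good to about 2 mm. A picture is of the moment at which its call begins: read the wrist's pose just before it. There is no depth.
- finish_job(): hands the job in; it is judged then, once.
The state is a dict: "clock": time; "q": joint angles; "joint_vel": joint speeds; "joint_torque": joint torques, N m; "tcp_pos": TCP position; "tool_rot": TCP orientation; "contact_force": force on the tool from outside, world axes, zero at the start; "torque": the same for the moment, N m; "gripper_width": finger opening in m; "gripper_force": force on a finger pad.
Only numpy, scipy, OpenCV 4.12 (cv2) and the standard library are available. Lean on these libraries where they do the work, as an engineer would, in place of code of your own. Each camera call takes 0.05 s, during which the arm holds its last target. There are 200 camera calls.

TASK

Two wooden bookrests stand propped open on the mahjong table; fold the wide one away so that the tiles can be laid out. Lift its board by the round tab on the free edge, up through the remaining notches and past the last one until the prop underneath lets go, then lower it gently, without letting it slam, all the way down flat and let go of it. Leave the narrow bookrest propped as it is.

Things in the scene. Friction and masses are not known exactly. Their poses are not given: they have to be found in the camera images.
- wide_board (a joint): Tilt (rad) of the wide rest's board: 0 flat, grows as the free edge rises, stop 1.40. A prop underneath drags over notches: it rises freely (3 N at the tab) but sinks back only to the next notch (every 0.1 from 0.46 to 1.0; starts in one); above 1.0 the prop holds it anywhere. Between 1.1 and 1.19 (go to 1.3) the prop springs clear; then the board can be lowered to flat, and falls if let go.
- wide_tab (a point): Centre of the round tab mid free edge of the wide rest's board (206 mm wide, 200 long, 10 thick, 0.45 kg): a cylinder 18 mm in diameter, 24 mm long, parallel to the hinge, on a 12 mm wide neck, 35 mm out from the board's edge. Pinch it from above by its flat ends, fingers closing along the hinge; it turns between the pads as the board swings. Height 45 mm when flat, 270 mm at 1.3 rad.
- wide_hinge (a point): Middle of the wide rest's hinge line, at the end far from the robot, 45 mm above the table, fixed. y along the hinge, z up, x level, pointing away from the tab: at tilt q the tab lies at x = -0.235 cos q, y = 0, z = 0.235 sin q (m) in this frame. The wooden base is 250 mm long, 210 wide, 12 thick, with side rails 40 mm high; it reaches 220 mm from the hinge towards the tab.
- narrow_tab (a point): Centre of the same tab on the narrow bookrest, built alike but only 110 mm wide (board 106 mm), to the left or right of the wide one. It starts propped in one of its notches and must stay so.

How it is judged:
On the way:
1. the wide board is raised past its last notch, to where its prop lets go (tilt over 1.08 rad) (value of joint wide_board above 1.08 rad), for 0.1 s.
At the end, for the whole second after the job is handed in: The wide board lies flat (tilt under 0.12 rad) and still, and the tab of the narrow bookrest is within 30 mm of where it started, so that rest is still propped in its notch (value of joint wide_board below 0.12 rad and velocity of joint wide_board between -0.1 and 0.1 rad/s and distance of narrow_tab from where it was at the start of the episode below 0.03 m); the robot touches nothing.
It fails at once if the wide board slams down: it comes within 0.2 rad of flat falling faster than 1.8 rad/s (value of joint wide_board below 0.2 rad and velocity of joint wide_board below -1.8 rad/s).
It fails at once if the narrow bookrest is disturbed: its tab moves more than 30 mm (distance of narrow_tab from where it was at the start of the episode above 0.03 m).
It also fails if it takes over 35 s, if anything falls off the work surface, if the arm or the gripper's body presses on something with over 40 N, if the wrist force passes 120 N, or if a joint passes its speed limit or range.

## Working session

There is one attempt and no reset: what is moved stays moved. The work goes in short steps, Python scripts to look and compute and a tool call to move; the robot and the scene stay as the last step left them, time stands still between calls to the robot, and variables do not carry over. Pictures are saved under pics/ and viewed, at most 10 in all, crops included, and the job is handed in when it is done.

Besides the shell and the picture viewer there is one more tool, called after "Call:" as name(argument=value, ...) on one line, values as JSON. drive_tool: Moves the arm, as the interface text tells. Shifts and turns lie within -1 to 1; 1 stands for 0.08 m of shift or 45 degrees of turn. Its arguments: {"type":"object","properties":{"commands":{"type":"array"},"claw":{"type":"number"},"force":{"type":"number"}},"required":["commands"]}

```bash
mkdir -p pics; python3 - <<'E'
from station import sense,snapshot
import cv2,pickle
s=sense();print(s)
d={}
for n in("side","top"):
    r=snapshot(n);d[n]=r;cv2.imwrite(f"pics/{n}0.png",r["img"]);print(n,r["fx"],r["fy"],r["cx"],r["cy"],r["view"])
pickle.dump(d,open("d0.pkl","wb"))
E
```

```text
{'clock': 0.0, 'q': array([ 1.3628208 ,  0.68998954, -0.19453873,  1.56635848,  0.15733499,
        0.90249371, -0.21511357]), 'joint_vel': array([-7.47525035e-04, -3.36593676e-05, -5.23846898e-04, -7.08132190e-04,
       -3.78662658e-04,  3.96408582e-04,  4.80896772e-04]), 'joint_torque': array([ 2.68635031e-04, -5.27574742e+01, -1.26694858e+00, -1.53436428e+01,
       -5.26441529e-02,  6.60542952e-03,  1.73307062e-04]), 'tcp_pos': array([ 0.14944474, -0.60621108,  0.23790335]), 'tool_rot': array([ 9.92694702e-01,  1.20649785e-01, -1.83508202e-04, -9.07465031e-04]), 'contact_force': array([-0.03598132, -0.39431782,  0.22164011]), 'torque': array([ 0.00504305,  0.010092  , -0.01683414]), 'gripper_force': 0.0, 'gripper_width': 0.08813614564716324}
side 578.0535873291722 578.0535873291722 312.98503181031157 241.40228930076796 [[-0.77403401 -0.63312643 -0.00471983  0.42948174]
 [-0.40877437  0.50541547 -0.75990705  0.30988726]
 [ 0.48350271 -0.58626455 -0.65001461  0.84159041]
 [ 0.          0.          0.          1.        ]]
top 494.52891975405527 494.52891975405527 306.58532991124997 235.20541960466895 [[-0.07405362 -0.99723991  0.00535003  0.02177225]
 [-0.97528432  0.07130127 -0.20913302  0.59127834]
 [ 0.20817433 -0.02070486 -0.97787257  0.96594418]
 [ 0.          0.          0.          1.        ]]
```

View pics/side0.png

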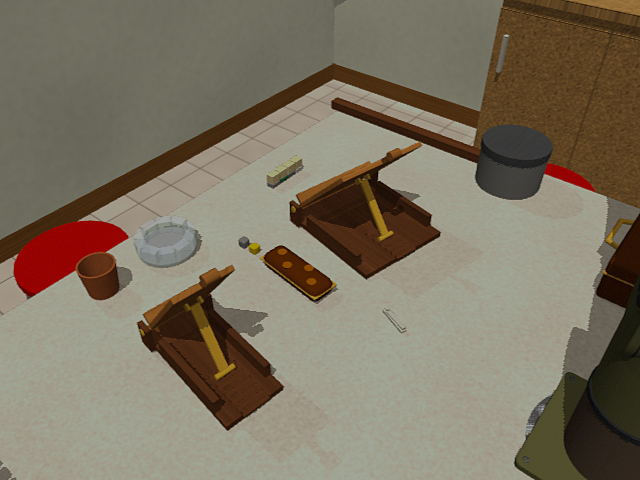

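View pics/top0.png

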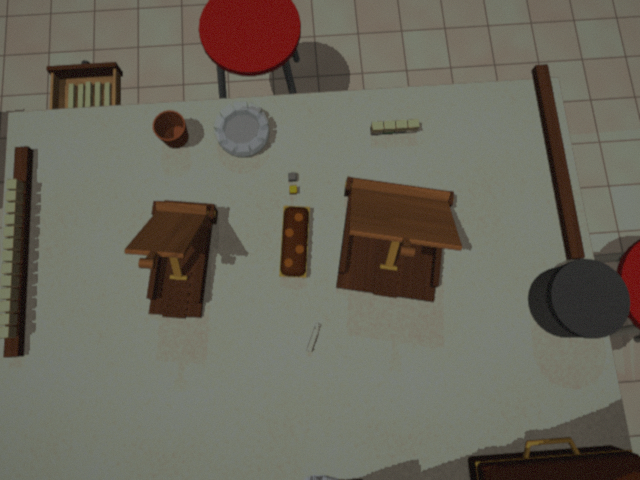

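The wide rest is on the right in the top view: hinge end around (348-453, 180-198), tab near (407,252), base front corners near (338,290) and (435,300). The narrow one is on the left, well clear of it. I'll enlarge both views of the wide rest.

```bash
python3 - <<'E'
import cv2,pickle,numpy as np
d=pickle.load(open("d0.pkl","rb"))
a=cv2.resize(d["top"]["img"][170:310,325:475],None,fx=4,fy=4,interpolation=cv2.INTER_CUBIC)
b=cv2.resize(d["side"]["img"][135:285,280:450],None,fx=4,fy=4,interpolation=cv2.INTER_CUBIC)
f=lambda x:np.clip(x*1.8,0,255).astype('u1')
cv2.imwrite("pics/topc.png",f(a));cv2.imwrite("pics/sidec.png",f(b))
E
```

```text
(no output)
```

View pics/topc.png

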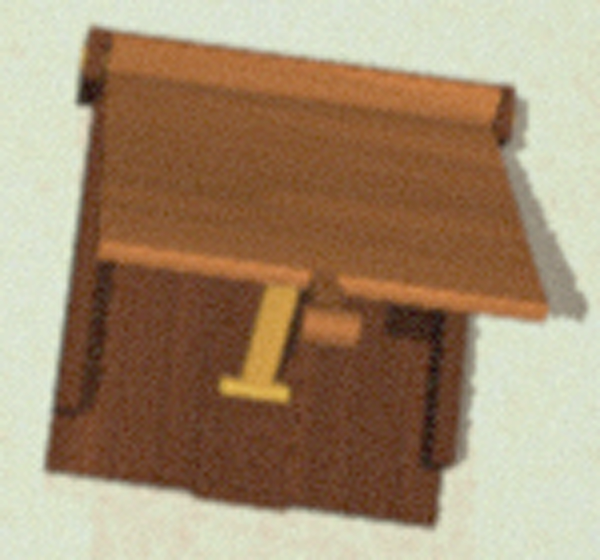

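View pics/sidec.png

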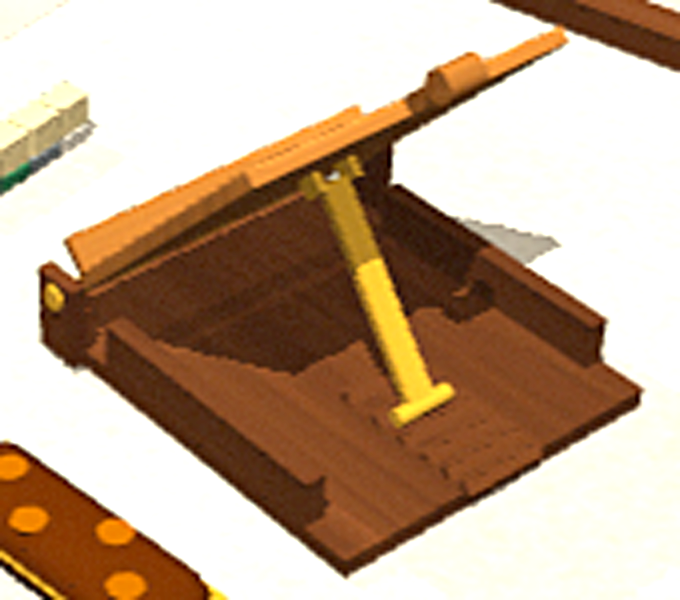

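Top crop: tab centre (332,327), base front corners (47,470) and (437,524). Side crop: tab centre (457,80), near front top corner (346,558), right front top corner (640,392), hinge pin left end (52,298). I'll fit the hinge pose and tilt from these.

```bash
cat >fit.py <<'E'
import pickle,numpy as np
from scipy.optimize import least_squares
d=pickle.load(open("d0.pkl","rb"))
def proj(n,P):
    r=d[n];c=r["view"]@np.append(P,1);return np.array([r["fx"]*c[0]/c[2]+r["cx"],r["fy"]*c[1]/c[2]+r["cy"]])
def W(p,l):
    c,s=np.cos(p[2]),np.sin(p[2]);return np.array([p[0]+c*l[0]-s*l[1],p[1]+s*l[0]+c*l[1],.045+l[2]])
tab=lambda q:(-.235*np.cos(q),0,.235*np.sin(q))
E
python3 - <<'E'
from fit import *
o={"top":(325,170),"side":(280,135)}
obs=[("top",(332,327),None),("side",(457,80),None),("top",(47,470),(-.22,.105,-.033)),("top",(437,524),(-.22,-.105,-.033)),
("side",(346,558),(-.22,.105,-.033)),("side",(640,392),(-.22,-.105,-.033)),("side",(52,298),(0,.107,0))]
f=lambda p:np.concatenate([proj(n,W(p,l or tab(p[3])))-(np.array(o[n])+(np.array(c)+.5)/4-.5) for n,c,l in obs])
r=least_squares(f,[.7,-.15,-.1,.6],loss="soft_l1");print(r.x,f(r.x).reshape(-1,2).round(1))
for q in(r.x[3],1.0,1.2,1.3,.6,.3,0):print(q,W(r.x,tab(q)).round(4))
np.save("p.npy",r.x)
E
```

```text
[ 0.67838601 -0.22420155 -0.20442092  0.79683783] [[-1.5 -0. ]
 [-0.2 -0.1]
 [-0.5  0. ]
 [-0.  -0.6]
 [ 0.4  0.5]
 [ 0.3 -1.9]
 [ 2.8 -1.3]]
0.7968378322987751 [ 0.5175 -0.1909  0.2131]
1.0 [ 0.5541 -0.1984  0.2427]
1.2 [ 0.595  -0.2069  0.264 ]
1.3 [ 0.6168 -0.2114  0.2714]
0.6 [ 0.4885 -0.1848  0.1777]
0.3 [ 0.4586 -0.1786  0.1144]
0 [ 0.4483 -0.1765  0.045 ]
```

Call:
drive_tool(commands=[{"xyz": [0.2,0.2,0.4],"turn": -0.1},{"xyz": [0.5,0.6,0.8],"turn": -0.25},{"xyz": [0.9,1,1],"turn": -0.4}], claw=60)

```text
clock: 0.4
tcp_pos: [0.221, -0.5274, 0.3205]
tool_rot: [0.999, -0.041, 0.0, 0.001]
contact_force: [1.3, -0.5, 0.5]
gripper_width: 0.0663
gripper_force: 0.0
```

Call:
drive_tool(commands=[{"xyz": [0.45,0.5,0.1],"turn": -0.1},{"xyz": [0.9,1,0.3],"turn": -0.17}])

```text
clock: 0.6
tcp_pos: [0.2877, -0.4522, 0.3397]
tool_rot: [0.995, -0.104, -0.0, -0.001]
contact_force: [1.1, -0.4, 0.0]
gripper_width: 0.0601
gripper_force: 0.0
```

Call:
drive_tool(commands=[{"xyz": [0.45,0.5,0],"turn": 0},{"xyz": [0.9,1,0],"turn": 0}])

```text
clock: 0.8
tcp_pos: [0.3549, -0.3784, 0.3402]
tool_rot: [0.995, -0.103, 0.0, 0.0]
contact_force: [0.9, 0.0, -0.1]
gripper_width: 0.0599
gripper_force: 0.0
```

Call:
drive_tool(commands=[{"xyz": [0.45,0.5,0],"turn": 0},{"xyz": [0.9,1,0],"turn": 0}])

```text
clock: 1.0
tcp_pos: [0.4215, -0.3039, 0.3397]
tool_rot: [0.995, -0.103, -0.0, -0.0]
contact_force: [1.2, -0.3, -0.5]
gripper_width: 0.0602
gripper_force: 0.0
```

Call:
drive_tool(commands=[{"xyz": [0.3,0.5,0],"turn": 0},{"xyz": [0.7,1,0],"turn": 0},{"xyz": [0.7,1,0],"turn": 0},{"xyz": [0.7,1,0],"turn": 0}])

```text
clock: 1.4
tcp_pos: [0.4772, -0.2243, 0.3394]
tool_rot: [0.995, -0.101, -0.0, -0.0]
contact_force: [-0.9, -0.2, 0.1]
gripper_width: 0.0601
gripper_force: 0.0
```

Now a close check with the wrist camera.

```bash
python3 - <<'E'
from station import sense,snapshot
import cv2,pickle,numpy as np
from scipy.spatial.transform import Rotation as R
s=sense();w=snapshot("wrist")
T=np.eye(4);T[:3,:3]=R.from_quat(s["tool_rot"]).as_matrix();T[:3,3]=s["tcp_pos"]
w["view"]=np.linalg.inv(T@w["tool_from_camera"])
d=pickle.load(open("d0.pkl","rb"));d["w"]=w;pickle.dump(d,open("d0.pkl","wb"))
from fit import *
p=np.load("p.npy");print(s["tcp_pos"],(T@w["tool_from_camera"])[:3,3])
for q in(.76,.8,.86):print(q,proj("w",W(p,tab(q))))
cv2.imwrite("pics/w1.png",np.clip(w["img"]*1.5,0,255).astype('u1'))
E
```

```text
[ 0.47718878 -0.22427066  0.33942716] [ 0.55842053 -0.24090326  0.48488523]
0.76 [266.39147006 191.43652796]
0.8 [264.50176606 183.27958192]
0.86 [261.52505933 169.12241378]
```

View pics/w1.png

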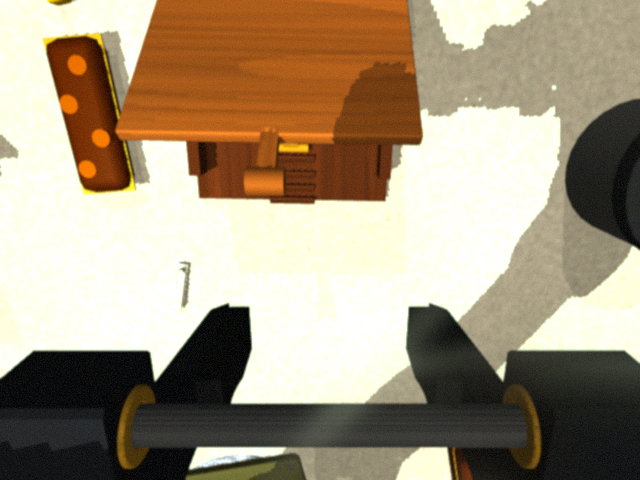

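The tab appears at (265,182), against a prediction of (264.5,183), and the fingers are parallel to the hinge. So the fit holds, and I'll descend onto the tab.

Call:
drive_tool(commands=[{"xyz": [0.25,0.2,-0.2],"turn": 0},{"xyz": [0.51,0.42,-0.5],"turn": 0},{"xyz": [0.51,0.42,-0.9],"turn": 0}])

```text
clock: 1.75
tcp_pos: [0.5204, -0.1912, 0.2681]
tool_rot: [0.995, -0.102, 0.003, -0.0]
contact_force: [0.3, -0.4, 0.3]
gripper_width: 0.06
gripper_force: 0.0
```

Call:
drive_tool(commands=[{"xyz": [0,0,-0.3],"turn": 0},{"xyz": [0,0,-0.6],"turn": 0},{"xyz": [0,0,-0.9],"turn": 0},{"xyz": [0,0,-0.9],"turn": 0}])

```text
clock: 2.15
tcp_pos: [0.5142, -0.1938, 0.1932]
tool_rot: [0.995, -0.104, -0.004, 0.0]
contact_force: [0.2, 0.4, 1.1]
gripper_width: 0.0596
gripper_force: 0.0
```

Call:
drive_tool(commands=[{"xyz": [0,0,0],"turn": 0},{"xyz": [0,0,0],"turn": 0},{"xyz": [0,0,0],"turn": 0},{"xyz": [0,0,0],"turn": 0},{"xyz": [0,0,0],"turn": 0}], claw=10, force=25)

```text
clock: 2.65
tcp_pos: [0.518, -0.1915, 0.1965]
tool_rot: [0.995, -0.103, 0.001, -0.0]
contact_force: [-0.4, -2.1, 2.2]
gripper_width: 0.0237
gripper_force: 25.0
```

The tab is gripped at 23.7 mm. Raising it along the arc.

Call:
drive_tool(commands=[{"xyz": [0.126,-0.026,0.12],"turn": 0},{"xyz": [0.236,-0.049,0.214],"turn": 0},{"xyz": [0.351,-0.073,0.303],"turn": 0},{"xyz": [0.47,-0.097,0.385],"turn": 0},{"xyz": [0.593,-0.123,0.461],"turn": 0}], force=30)

```text
clock: 3.15
tcp_pos: [0.5641, -0.2018, 0.2324]
tool_rot: [0.995, -0.103, -0.001, -0.0]
contact_force: [-0.3, -0.1, -4.4]
gripper_width: 0.0238
gripper_force: 30.0
```

Call:
drive_tool(commands=[{"xyz": [0.126,-0.026,0.07],"turn": 0},{"xyz": [0.256,-0.053,0.133],"turn": 0},{"xyz": [0.389,-0.081,0.19],"turn": 0},{"xyz": [0.524,-0.109,0.24],"turn": 0},{"xyz": [0.662,-0.137,0.282],"turn": 0}])

```text
clock: 3.65
tcp_pos: [0.6165, -0.2134, 0.2548]
tool_rot: [0.995, -0.103, -0.002, 0.0]
contact_force: [-1.2, -0.9, -2.6]
gripper_width: 0.0232
gripper_force: 30.0
```

Call:
drive_tool(commands=[{"xyz": [0,0,0],"turn": 0},{"xyz": [0,0,0],"turn": 0}])

```text
clock: 3.85
tcp_pos: [0.6171, -0.2136, 0.2549]
tool_rot: [0.995, -0.103, -0.001, 0.001]
contact_force: [-1.7, -1.5, -1.7]
gripper_width: 0.0238
gripper_force: 30.0
```

```bash
python3 - <<'E'
from station import sense,snapshot
import cv2,numpy as np
r=snapshot("side");cv2.imwrite("pics/s2.png",np.clip(cv2.resize(r["img"][60:290,230:480],None,fx=2.4,fy=2.4)*1.5,0,255).astype('u1'))
s=sense();print(s["tcp_pos"],s["contact_force"])
E
```

```text
[ 0.61692105 -0.21352066  0.25484615] [-0.27753667 -3.26077607 -2.32769528]
```

View pics/s2.png

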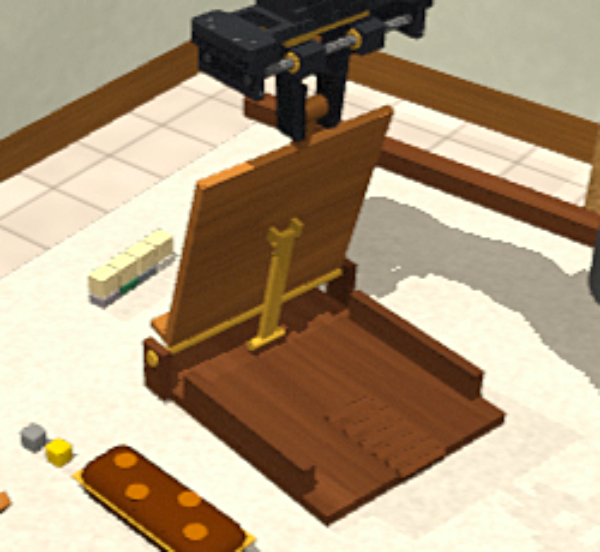

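The board is upright, with the tab held near (315,105) in the crop, and the prop has sprung clear and lies against the board. Next I'll compute the lowering arc.

```bash
python3 - <<'E'
from fit import *
p=np.load("p.npy")
for k in([1.3,1.2,1.1,1.02,.95],[.95,.86,.77,.68,.6,.52],[.52,.44,.36,.28,.2],[.2,.15,.1,.05,.01]):
    a=W(p,tab(k[0]));print([(((W(p,tab(q))-a)/.08).round(2)).tolist() for q in k[1:]])
E
```

```text
[[-0.27, 0.06, -0.09], [-0.54, 0.11, -0.21], [-0.74, 0.15, -0.33], [-0.9, 0.19, -0.44]]
[[-0.2, 0.04, -0.16], [-0.39, 0.08, -0.34], [-0.56, 0.12, -0.54], [-0.7, 0.15, -0.73], [-0.82, 0.17, -0.93]]
[[-0.11, 0.02, -0.21], [-0.2, 0.04, -0.42], [-0.27, 0.06, -0.65], [-0.32, 0.07, -0.88]]
[[-0.03, 0.01, -0.14], [-0.04, 0.01, -0.29], [-0.05, 0.01, -0.44], [-0.06, 0.01, -0.55]]
```

Call:
drive_tool(commands=[{"xyz": [-0.27,0.06,-0.09],"turn": 0},{"xyz": [-0.54,0.11,-0.21],"turn": 0},{"xyz": [-0.74,0.15,-0.33],"turn": 0},{"xyz": [-0.9,0.19,-0.44],"turn": 0}])

```text
clock: 4.3
tcp_pos: [0.5455, -0.1976, 0.2205]
tool_rot: [0.995, -0.103, 0.001, 0.0]
contact_force: [0.9, -1.6, -1.3]
gripper_width: 0.0233
gripper_force: 30.0
```

Call:
drive_tool(commands=[{"xyz": [-0.2,0.04,-0.16],"turn": 0},{"xyz": [-0.39,0.08,-0.34],"turn": 0},{"xyz": [-0.56,0.12,-0.54],"turn": 0},{"xyz": [-0.7,0.15,-0.73],"turn": 0},{"xyz": [-0.82,0.17,-0.93],"turn": 0}])

```text
clock: 4.8
tcp_pos: [0.4797, -0.183, 0.1459]
tool_rot: [0.995, -0.103, 0.001, -0.0]
contact_force: [0.3, 1.2, 0.2]
gripper_width: 0.0237
gripper_force: 30.0
```

Call:
drive_tool(commands=[{"xyz": [-0.11,0.02,-0.21],"turn": 0},{"xyz": [-0.2,0.04,-0.42],"turn": 0},{"xyz": [-0.27,0.06,-0.65],"turn": 0},{"xyz": [-0.32,0.07,-0.88],"turn": 0}])

```text
clock: 5.2
tcp_pos: [0.4542, -0.1773, 0.0752]
tool_rot: [0.995, -0.103, 0.0, -0.001]
contact_force: [-0.5, 1.1, -0.3]
gripper_width: 0.0235
gripper_force: 30.0
```

Call:
drive_tool(commands=[{"xyz": [-0.03,0.01,-0.14],"turn": 0},{"xyz": [-0.04,0.01,-0.29],"turn": 0},{"xyz": [-0.05,0.01,-0.44],"turn": 0},{"xyz": [-0.06,0.01,-0.55],"turn": 0},{"xyz": [-0.06,0.01,-0.55],"turn": 0}])

```text
clock: 5.7
tcp_pos: [0.45, -0.1764, 0.0302]
tool_rot: [0.995, -0.102, -0.0, -0.001]
contact_force: [-0.5, 5.4, -1.2]
gripper_width: 0.024
gripper_force: 30.0
```

Call:
drive_tool(commands=[{"xyz": [0,0,-0.03],"turn": 0},{"xyz": [0,0,-0.03],"turn": 0},{"xyz": [0,0,-0.03],"turn": 0}])

```text
clock: 6.0
tcp_pos: [0.4499, -0.1764, 0.029]
tool_rot: [0.995, -0.102, -0.0, -0.001]
contact_force: [-2.8, 6.1, -1.7]
gripper_width: 0.0233
gripper_force: 30.0
```

Call:
drive_tool(commands=[{"xyz": [0,0,0],"turn": 0},{"xyz": [0,0,0],"turn": 0},{"xyz": [0,0,0],"turn": 0},{"xyz": [0,0,0],"turn": 0},{"xyz": [0,0,0],"turn": 0}], claw=60)

```text
clock: 6.5
tcp_pos: [0.4502, -0.1781, 0.029]
tool_rot: [0.995, -0.103, 0.0, 0.0]
contact_force: [0.2, -0.6, -0.5]
gripper_width: 0.0596
gripper_force: 0.0
```

Call:
drive_tool(commands=[{"xyz": [0,0,0.15],"turn": 0},{"xyz": [0,0,0.4],"turn": 0},{"xyz": [0,0,0.7],"turn": 0},{"xyz": [0,0,1],"turn": 0}])

```text
clock: 6.9
tcp_pos: [0.4497, -0.1777, 0.1104]
tool_rot: [0.995, -0.103, -0.0, 0.0]
contact_force: [-0.4, -0.2, -0.7]
gripper_width: 0.0603
gripper_force: 0.0
```

Call:
drive_tool(commands=[{"xyz": [0,0,0.4],"turn": 0},{"xyz": [0,0,0.8],"turn": 0},{"xyz": [0,0,1],"turn": 0},{"xyz": [0,0,1],"turn": 0},{"xyz": [0,0,1],"turn": 0}])

```text
clock: 7.4
tcp_pos: [0.4496, -0.1777, 0.1891]
tool_rot: [0.995, -0.103, 0.0, 0.0]
contact_force: [0.4, -0.7, 0.2]
gripper_width: 0.06
gripper_force: 0.0
```

```bash
python3 - <<'E'
from station import snapshot
import cv2,numpy as np
r=snapshot("side");cv2.imwrite("pics/s3.png",np.clip(r["img"]*1.4,0,255).astype('u1'))
E
```

```text
(no output)
```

View pics/s3.png

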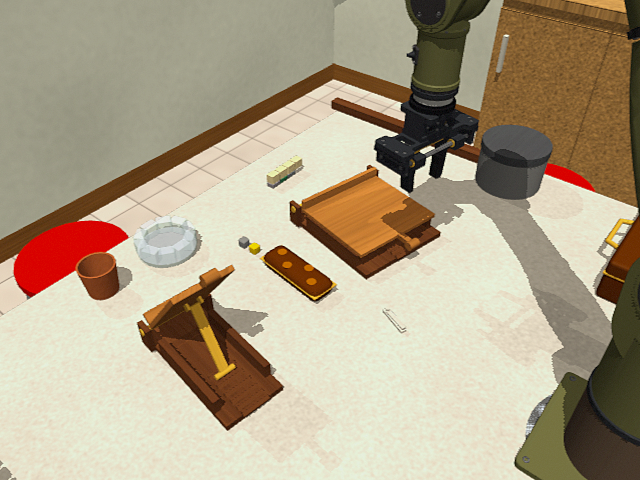

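The wide board lies flat, with its tab at about (410,240). The narrow rest is unchanged, its tab still near (215,278), and the gripper is clear of both.

```bash
python3 -c "
from station import finish_job
print(finish_job())"
```

```text
the job is handed in; nothing more can be done
None
```

The wide bookrest is folded flat and released, the narrow one is still propped as it was, and the job is handed in; the hand-in returned no verdict.

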